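# Bolt the sprung guard gate of the belt sander

### The arm

A 6-joint arm with a two-finger parallel gripper is mounted at the origin on the work surface. World frame = base frame: x ahead of the robot, y to its left, z up, the work surface at z = 0. Lengths are in m, angles in rad, forces in N, time in s.
With the tool pointing down it reaches from about 0.35 to 0.875 m from the base axis. Payload 4.2 kg.
Tool frame: the origin (TCP) lies on the centre line of the jaws, within the pads' length; the fingertips stand 25 mm ahead of it and the grasp point (between the pads) lies 6 mm ahead of it; z points along the fingers, y is the line along which they close (so a half turn about z gives the same grasp; the last joint's range is limited). The gripper opens to 85 mm and grips with 20 to 120 N. Pads are 22 mm wide; open, the fingers measure 114 mm over their backs; the gripper's body (76 mm by 85 mm) begins 54 mm behind the grasp point. The pads swing forward as they close: fully open they stand 13 mm farther back than shut.
Start: joints at [1.464, 0.385, 0.008, 0, -1.194, -0.259], TCP at [0.224, 0.584, 0.256] pointing down, gripper open.
Joint ranges: [-3.14, 3.14], [-1.21, 2.06], [-1.07, 1.41], [-3.16, 2.05], [-2.99, -0.16], [-3.1, 3.1]. Speed limits (rad/s): [2.79, 2.79, 3.14, 3.14, 3.14, 3.14].

### API

Orientations are given as a rotation vector (axis times angle).
In Python, from station import robot, eyes gives the robot as it stands. Calls block until the motion is done:
- robot.goto(position, orientation): joint-space move of the TCP to a pose.
- robot.movel(position, attitude=None, velocity=0.15, guard=None): straight line of the TCP; attitude=None keeps the orientation; velocity is the mean speed in m/s. With guard (N) it stops when the force on the tool has changed by that much, and returns True; else False.
- robot.move_j(angles): joint-space move.
- robot.move_gripper(opening): opening from 0.0 (shut) to 1.0 (fully open); the grip force is fixed at half the most; returns when the fingers have stopped.
- robot.sleep(seconds).
- robot.ik(position, orientation): joint angles nearest the present ones, or None.
- robot.sense(): the state.
- eyes.grab_frame(name): name is "scene" or "top" or "wrist"; returns a dict with "color" (480x640x3 uint8, blue, green, red), "fx", "fy", "cx", "cy" (pixels), "eye" and "orientation" of the camera in the world. Camera axes: x right, y down, z forward; pixel columns grow to the right and rows downward; lengths in m; the calibration is good to about 2 mm. The wrist camera is an equidistant fisheye: a pixel r from the principal point sees the ray r / f radians off the axis. A picture is of the moment at which its call begins. There is no depth.
A pose or a line that the arm cannot do raises robot.PlanningError and nothing moves.
- robot.finish_job(): hands the job in; it is judged then, once.
Trained networks look in a picture, given as the dict that the camera call returned (one of the last four; its "shot" number tells which), for a name from the list of things; names that differ only in an ending like _2 or _b are one class to them, and where a whole thing is asked for, a point or a joint stands for the part that bears it (a point fixed in the world has none). Each returns a list of dicts, best first, with "confidence" (0 to 1); they miss things now and then, are a little off and sometimes report something else, mostly with a low value. They report only what shows in the picture. A call takes as long as a camera call.
- eyes.boxes_of(query, picture): "position" ([x, y, z] in m, in the coordinates of the camera as it stood for that picture, good to about 4 mm: the middle of the surface that is visible of it).
The state is a dict: "t": time; "qpos": joint angles; "qvel": joint speeds; "joint_efforts": joint torques, N m; "ee_pos": TCP position; "ee_rot": TCP orientation; "force": force on the tool from outside, world axes, zero at the start; "ft_torque": the same for the moment, N m; "width": opening from 0.0 (shut) to 1.0 (fully open); "grasp_force": force on a finger pad.
Only numpy, scipy, OpenCV 4.12 (cv2) and the standard library are available. Lean on these libraries where they do the work, as an engineer would, in place of code of your own. Each camera call takes 0.05 s, during which the arm holds its last target. There are 200 camera calls.

### The job

The sprung gate of the guard round the bench belt sander has swung open. Swing it shut against its spring and, while you hold it shut, slide its bolt (the one with the red knob) fully home into the keeper; then let go, so that the bolt alone keeps the gate closed. Leave the spray can, the screwdriver and the grey tray where they are.

Things in the scene. Friction and masses are not known exactly. Their poses are not given: they have to be found in the camera images.
- pen: Fixed guard pen, 155 mm high, round a low blue belt sander on a 400 x 420 mm board. Origin on the table right below the bolt knob's place with the gate shut and the bolt drawn; x points from the gate into the pen (away from the robot), y along the shut gate towards the hinge, z up. It stands at varying places and yaws.
- gate (a joint): Angle of the yellow gate (245 mm wide, 16 mm thick, top edge at 153 mm) about its upright hinge: 0 = shut against its stop, 0.6 rad = wide open, swung out of the pen to the pen's -x side (towards the robot). A torsion spring always pulls it open: about 5.6 N at the knob when open, 7.2 N when shut; let go, it flies back to 0.6.
- gate_hinge (a point): On the gate's upright hinge axis, 165 mm above the table, at x = 0, y = +180 mm in the pen's frame. It turns with the gate.
- bolt (a joint): Travel of the steel bolt (12 mm round bar along the gate's top, axis 165 mm up) away from the hinge: 0 = drawn, 0.035 m = fully home (end stop). Starts within 8 mm of drawn and stays where it is left (2 N friction). It rides on the gate, so it enters the keeper only with the gate shut to within about 0.02 rad; thrown earlier, it strikes the keeper's outside and the gate cannot shut.
- bolt_knob (a point): Grip point of the red upright knob fixed to the bolt: a 24 mm cylinder standing 171 to 228 mm above the table; this point is on its axis, 204 mm up, 180 mm from the hinge axis with the bolt drawn. x is square to the gate, y along it to the hinge. Bolt guides (175 mm high) stand on the gate 62 mm from the drawn knob on the keeper side and 45 mm on the hinge side.
- bolt_tip (a point): Rounded free end of the bolt, 85 mm from the knob's axis towards the keeper.
- keeper (a point): Middle of the dark steel keeper on the latch post, an open-topped channel 40 mm long, 22 mm wide inside, between two 8 mm lips 150 to 180 mm high, at x = 0, y = -120 mm in the pen's frame. Its mouth is 15 mm beyond the drawn bolt's tip; home, the tip is 20 mm inside. The bolt then leans on the front lip, the gate up to about 0.02 rad open.
- spray_can: Bystander: aluminium spray can with red cap, 54 mm diameter, 150 mm high, standing; origin at the centre of its base.
- screwdriver: Bystander: red-handled screwdriver lying on the table along its x axis.
- grey_tray: Bystander: empty grey tray 100 x 140 x 45 mm; origin at the centre of its underside.

How it is judged:
By the outcome, as a careful person would: the job done as asked, in the order asked, and still so for the second after the job is handed in, with the robot touching nothing.
It also fails if it takes over 35 s, if anything falls off the work surface, if the arm or the gripper's body presses on something with over 40 N, if the wrist force passes 120 N, or if a joint passes its speed limit or range.

## Working session

There is one attempt and no reset: what is moved stays moved. The work goes in short steps, each a Python script; the robot and the scene stay as the last script left them, time stands still between calls to the robot, and variables do not carry over. Pictures are saved under pics/ and viewed, at most 10 in all, crops included, and the job is handed in when it is done.

```bash
mkdir -p pics; ls
cat > h.py <<'E'
from station import robot, eyes
import numpy as np, cv2
from scipy.spatial.transform import Rotation as R
def Rm(o):
    o=np.array(o,float)
    return o if o.shape==(3,3) else (R.from_quat(o) if o.size==4 else R.from_rotvec(o)).as_matrix()
def find(q,p):
    return [(round(d["confidence"],2),np.round(Rm(p["orientation"])@np.array(d["position"])+p["eye"],3).tolist()) for d in eyes.boxes_of(q,p)[:2]]
def proj(p,X):
    c=Rm(p["orientation"]).T@(np.array(X)-p["eye"]); return np.array([p["fx"]*c[0]/c[2]+p["cx"],p["fy"]*c[1]/c[2]+p["cy"]])
def ray(p,uv):
    d=Rm(p["orientation"])@np.array([(uv[0]-p["cx"])/p["fx"],(uv[1]-p["cy"])/p["fy"],1]); return d
def atz(p,uv,z):
    d=ray(p,uv); return p["eye"]+d*(z-p["eye"][2])/d[2]
E
python3 - <<'E'
from h import *
s=robot.sense();print(s["t"],s["ee_pos"],s["ee_rot"],s["force"])
for n in ["scene","top"]:
    p=eyes.grab_frame(n);cv2.imwrite(f"pics/{n}0.png",p["color"]);print(n,p["eye"],p["orientation"],p["fx"],p["fy"],p["cx"],p["cy"])
    for q in ["bolt_knob","gate_hinge","keeper","bolt_tip","gate","bolt","pen","spray_can","screwdriver","grey_tray"]: print(q,find(q,p))
print(robot.sense()["t"])
E
```

```text
pics
0.0 [0.22335965 0.58316803 0.25524097] [ 3.08705231e+00 -5.71297530e-01 -4.54817780e-04] [ 1.08241107 -0.06064178  0.20313798]
scene [1.24998882 0.62441331 0.94364654] [-1.03692111 -2.39596502  1.04649355] 556.0688570440474 556.0688570440474 316.20036089104536 243.8557520714232
bolt_knob [(0.59, [0.533, 0.008, 0.199])]
gate_hinge [(0.95, [0.544, 0.027, 0.156])]
keeper [(0.41, [0.532, 0.003, 0.203])]
bolt_tip [(0.93, [0.531, 0.007, 0.196])]
gate [(0.88, [0.545, 0.025, 0.151])]
bolt [(0.7, [0.534, 0.003, 0.205])]
pen [(0.77, [0.835, 0.005, 0.092])]
spray_can [(0.7, [0.608, -0.302, 0.099])]
screwdriver [(0.49, [0.475, -0.341, 0.021])]
grey_tray [(0.8, [0.563, 0.254, 0.011])]
top [0.47153922 0.04365437 1.02087133] [-2.16699363  2.14853394 -0.14952319] 469.6262934143877 469.6262934143877 310.5765838911022 232.9636559167702
bolt_knob [(0.98, [0.514, -0.003, 0.169])]
gate_hinge [(0.82, [0.55, 0.032, 0.154])]
keeper [(0.69, [0.781, -0.027, 0.047])]
bolt_tip [(0.95, [0.522, -0.005, 0.17])]
gate [(0.56, [0.549, 0.034, 0.153])]
bolt [(0.96, [0.517, -0.006, 0.171]), (0.51, [0.59, -0.299, 0.099])]
pen [(0.91, [0.781, -0.026, 0.046])]
spray_can [(0.78, [0.589, -0.298, 0.097])]
screwdriver [(0.6, [0.46, -0.325, 0.022]), (0.37, [0.782, -0.025, 0.045])]
grey_tray [(0.88, [0.572, 0.264, 0.001]), (0.23, [0.785, -0.027, 0.046])]
1.1
```

View pics/top0.png

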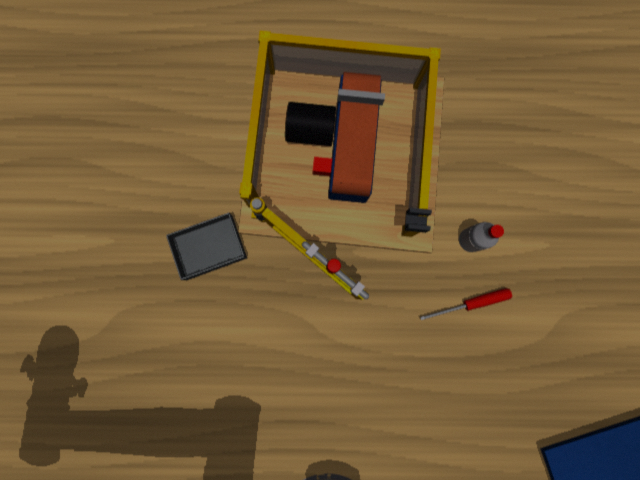

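View pics/scene0.png

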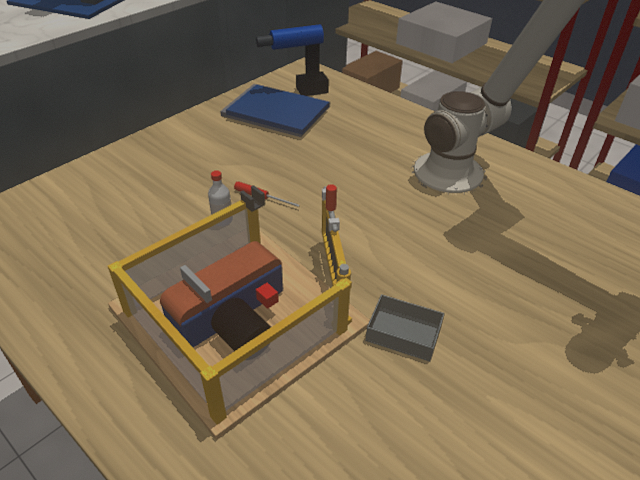

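The top view shows the hinge cap at (258,205), the knob top at (334,266), the bolt tip at (366,295) and the keeper at about (417,219). The scene view shows the knob top at (331,187) and the hinge cap at (344,270). I'll fit the pen pose to these.

```bash
cat > fit.py <<'E'
from h import *
from scipy.optimize import least_squares
def W(q,P):
    c,s=np.cos(q[2]),np.sin(q[2]); return np.array([q[0]+c*P[0]-s*P[1],q[1]+s*P[0]+c*P[1],P[2]])
def G(q,d,z,off=0.):  # point on gate, d from hinge toward keeper
    g=q[3]; return W(q,[-d*np.sin(g),.18-d*np.cos(g),z])
E
python3 - <<'E'
from fit import *
p=eyes.grab_frame("top");r=eyes.grab_frame("scene")
for z,uv in [(.17,(258,205)),(.228,(334,266)),(.165,(366,295)),(.18,(417,219))]: print(uv,atz(p,uv,z))
def f(q):
    b=q[4]
    e=[proj(p,G(q,0,.17))-(258,205),proj(p,G(q,.18+b,.228))-(334,266),proj(p,G(q,.265+b,.165))-(367,295.5),proj(p,W(q,[0,-.12,.175]))-(417,219),
       proj(r,G(q,0,.172))-(344,269),proj(r,G(q,.18+b,.228))-(331,187), [(q[3]-.6)*100,(b-.004)*300]]
    return np.concatenate(e)
s=least_squares(f,[.6,0,0,.6,.004]);print(s.x.round(4),s.fun.round(1))
q=s.x
print("knob",G(q,.18+q[4],.204),"hinge",G(q,0,.165),"shut knob",W(q,[0,-q[4],.204]),"keeper",W(q,[0,-.12,.165]))
cv2.imwrite("pics/crop.png",cv2.resize(p["color"][180:310,230:450],None,fx=3.6,fy=3.6,interpolation=cv2.INTER_CUBIC))
E
```

```text
(258, 205) [0.63406793 0.13434805 0.17      ]
(334, 266) [ 0.51958166 -0.00234969  0.228     ]
(366, 295) [ 0.47147457 -0.06398612  0.165     ]
(417, 219) [ 0.60909634 -0.15584362  0.18      ]
[ 0.6216 -0.0398 -0.0944  0.5958  0.0028] [-2.7 -2.4 -0.5 -1.5  0.7  1.5  1.2 -0.2  0.5 -4.   0.4 -0.3 -0.4 -0.4]
knob [ 0.52212413 -0.00155248  0.204     ] hinge [0.63853774 0.13941426 0.165     ] shut knob [ 0.62129712 -0.04259264  0.204     ] keeper [ 0.61024686 -0.1592488   0.165     ]
```

View pics/crop.png

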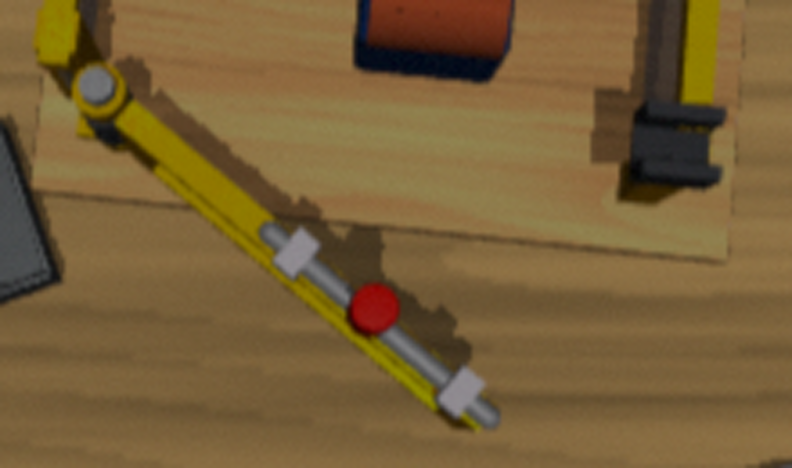

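```bash
cat >> fit.py <<'E'
def att(a):
    y=np.array([np.cos(a),np.sin(a),0]);z=np.array([0,0,-1.]);return R.from_matrix(np.c_[np.cross(y,z),y,z]).as_rotvec()
E
python3 - <<'E'
from fit import *
p=eyes.grab_frame("top");r=eyes.grab_frame("scene")
def f(q):
    b=q[4]
    e=[(proj(p,G(q,0,q[5]))-(257.2,203.6)),proj(p,G(q,.18+b,.228))-(333.9,265.3),proj(p,G(q,.265+b,.165))-(367.2,296.1),
       proj(p,G(q,.135,.175))-(312.5,250),proj(p,G(q,.242,.175))-(358.1,288.9),proj(p,W(q,[0,-.12,.18]))-(418.3,220),
       proj(r,G(q,.18+b,.228))-(331,187), .5*(proj(r,G(q,0,q[5]))-(344,268)),[(q[3]-.6)*200,(q[5]-.17)*200]]
    return np.concatenate(e)
s=least_squares(f,[.6,0,0,.6,.004,.17]);q=s.x;print(q.round(4),s.fun.round(1))
np.save("q.npy",q)
k=G(q,.18+q[4],.21);print("knob",k,"hinge",G(q,0,.165))
best=None
for fl in (0,np.pi):
    o=att(q[2]-q[3]+fl);o2=att(q[2]+fl)
    j=robot.ik([k[0],k[1],.32],o);j2=robot.ik(W(q,[0,-.04,.21]),o2);print(fl,j,j2)
    if j is not None and j2 is not None and (best is None or abs(j[5])+abs(j2[5])<best[0]): best=(abs(j[5])+abs(j2[5]),fl)
fl=best[1];print(fl,robot.sense()["t"]);open("fl","w").write(str(fl))
robot.goto([k[0],k[1],.30],att(q[2]-q[3]+fl))
w=eyes.grab_frame("wrist");print(find("bolt_knob",w),find("bolt_tip",w));cv2.imwrite("pics/w1.png",w["color"]);print(robot.sense()["t"],w["eye"],robot.sense()["force"])
E
```

```text
[ 0.6201 -0.0415 -0.0974  0.597   0.0007  0.1657] [-0.7 -0.1 -0.6 -0.7  0.2  1.1 -0.2  0.1 -0.2 -0.3  1.5 -0.6  0.6 -0.3
  0.  -0.7 -0.6 -0.9]
knob [ 0.52199053 -0.0012428   0.21      ] hinge [0.63762357 0.13762122 0.165     ]
0 [ 3.08749504e-01  1.67271026e-01 -1.33387043e-01  4.44089210e-16
 -1.27013826e+00  2.13847466e+00] [ 0.12877577  0.41315497 -0.06815543  0.         -1.08948592  2.91543995]
3.141592653589793 [ 0.3087495   0.16727103 -0.13338704  0.         -1.27013826 -1.00311799] [ 0.12877577  0.41315497 -0.06815543  0.         -1.08948592 -0.2261527 ]
3.141592653589793 1.3
[(0.87, [0.515, -0.011, 0.183])] [(0.77, [0.514, -0.006, 0.183])]
3.7917 [ 0.47863546 -0.05348334  0.41791257] [ 0.06976259 -0.35493511  0.47275515]
```

View pics/w1.png

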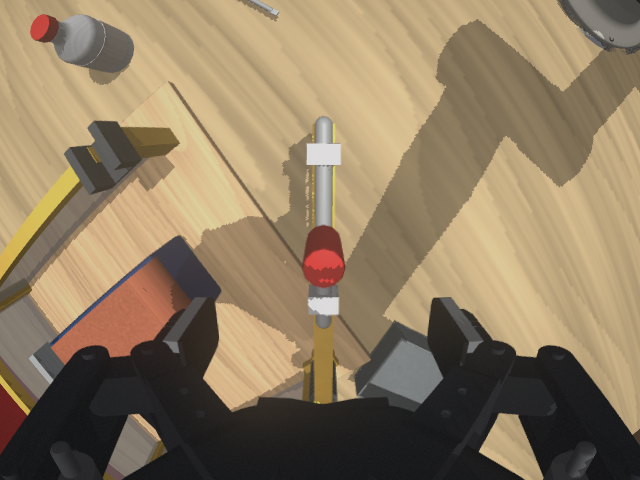

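The wrist view shows the gate, bolt and knob (325,255) lined up vertically between the jaws, so the yaw and position are good. I'll descend, grip and swing the gate.

Run:
```python
from fit import *
q=np.load("q.npy");fl=float(open("fl").read());k=G(q,.18+q[4],.21)
robot.movel(k,velocity=.12,guard=15)
robot.move_gripper(0.0)
s=robot.sense();print(s["t"],s["width"],s["grasp_force"],s["ee_pos"],s["force"])
H=G(q,0,0)
d=.18+q[4]
for g in np.linspace(q[3],.05,6)[1:]:
    qq=q.copy();qq[3]=g
    hit=robot.movel(G(qq,d,.21),att(q[2]-g+fl),velocity=.1,guard=30)
    s=robot.sense();F=s["force"];a=q[2]-g
    print(round(g,3),hit,"t",s["t"],"normal",round(F[0]*np.cos(a)+F[1]*np.sin(a),1),"along+y",round(-F[0]*np.sin(a)+F[1]*np.cos(a),1),"z",round(F[2],1),"w",round(s["width"],3))
    if hit: break
```

```text
5.2917 0.26751305762562544 58.53377938270569 [ 0.52169043 -0.00095787  0.21043957] [-2.3745437   2.47040988  4.26695157]
0.488 False t 5.6417 normal -5.8 along+y 1.9 z 5.6 w 0.267
0.378 False t 5.9917 normal -5.5 along+y 0.7 z 6.5 w 0.265
0.269 False t 6.3417 normal -4.9 along+y 0.8 z 6.2 w 0.266
0.159 False t 6.6917 normal -5.1 along+y 1.2 z 5.6 w 0.267
0.05 False t 7.0417 normal -5.6 along+y 0.5 z 7.4 w 0.266
```

Run:
```python
from fit import *
q=np.load("q.npy");fl=float(open("fl").read());d=.18+q[4]
def rep(h):
    s=robot.sense();F=s["force"];a=q[2]
    print(h,"t",s["t"],s["ee_pos"].round(4),"normal",round(F[0]*np.cos(a)+F[1]*np.sin(a),1),"along+y",round(-F[0]*np.sin(a)+F[1]*np.cos(a),1),"z",round(F[2],1))
    P=s["ee_pos"][:2]-W(q,[0,0,0])[:2];c,n=np.cos(a),np.sin(a);print("  in pen mm",((c*P[0]+n*P[1])*1e3).round(1),((-n*P[0]+c*P[1])*1e3).round(1))
rep(0)
for g in (.02,-.03):
    qq=q.copy();qq[3]=g
    h=robot.movel(G(qq,d,.21),att(q[2]-max(g,0)+fl),velocity=.04,guard=12); rep(h)
    if h: break
p=eyes.grab_frame("top");cv2.imwrite("pics/t2.png",cv2.resize(p["color"][180:290,240:450],None,fx=3.8,fy=3.8,interpolation=cv2.INTER_CUBIC))
w=eyes.grab_frame("wrist");cv2.imwrite("pics/w2.png",w["color"])
```

```text
0 t 7.0417 [ 0.6103 -0.0411  0.2104] normal -5.5 along+y 0.8 z 7.4
  in pen mm -9.9 -0.6
False t 7.325 [ 0.6154 -0.0419  0.2105] normal -4.8 along+y 0.2 z 5.4
  in pen mm -4.7 -0.8
False t 7.7 [ 0.6223 -0.0428  0.2104] normal -10.5 along+y 0.9 z 8.1
  in pen mm 2.3 -1.1
```

View pics/w2.png

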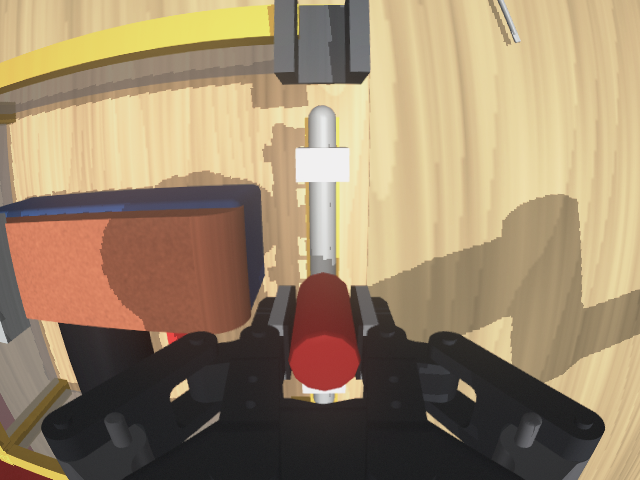

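The bolt (column 322) is centred on the keeper channel (298–346), and the force has risen at the stop, so the gate is shut. Next I'll slide the bolt home.

Run:
```python
from fit import *
q=np.load("q.npy")
def rep(h):
    s=robot.sense();F=s["force"];a=q[2]
    print(h,"t",s["t"],"normal",round(F[0]*np.cos(a)+F[1]*np.sin(a),1),"along+y",round(-F[0]*np.sin(a)+F[1]*np.cos(a),1),"z",round(F[2],1))
    P=s["ee_pos"][:2]-W(q,[0,0,0])[:2];c,n=np.cos(a),np.sin(a);print("  in pen mm",((c*P[0]+n*P[1])*1e3).round(1),((-n*P[0]+c*P[1])*1e3).round(1),s["width"])
for y in (-.012,-.024,-.050):
    h=robot.movel(W(q,[.0054,y,.21]),velocity=.04,guard=20); rep(h)
    if h: break
w=eyes.grab_frame("wrist");cv2.imwrite("pics/w3.png",w["color"])
```

```text
False t 8.2333 normal -10.9 along+y 0.3 z 8.8
  in pen mm 2.4 -12.7 0.261995373604783
False t 8.6833 normal -9.2 along+y -0.3 z 7.3
  in pen mm 2.4 -24.7 0.26605121989254527
True t 9.1083 normal -6.6 along+y 4.9 z 5.2
  in pen mm 1.5 -33.6 0.26639627060677656
```

View pics/w3.png

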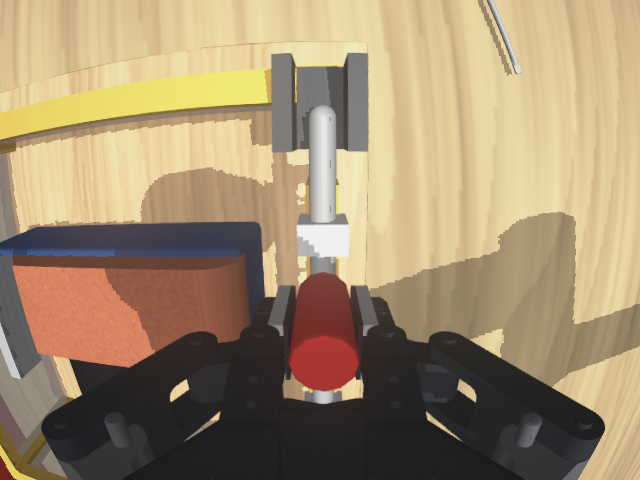

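The bolt tip is well inside the keeper (322,108), about halfway along it. The guard tripped at the end stop, so I'll press once more to confirm it's home.

Run:
```python
from fit import *
q=np.load("q.npy")
def rep(h):
    s=robot.sense();F=s["force"];a=q[2]
    print(h,"t",s["t"],"normal",round(F[0]*np.cos(a)+F[1]*np.sin(a),1),"along+y",round(-F[0]*np.sin(a)+F[1]*np.cos(a),1),"z",round(F[2],1))
    P=s["ee_pos"][:2]-W(q,[0,0,0])[:2];c,n=np.cos(a),np.sin(a);print("  in pen mm",((c*P[0]+n*P[1])*1e3).round(1),((-n*P[0]+c*P[1])*1e3).round(1),s["width"])
h=robot.movel(W(q,[.004,-.046,.21]),velocity=.02,guard=28); rep(h)
w=eyes.grab_frame("wrist");P=w
cv2.imwrite("pics/w4.png",w["color"][:260,180:460])
```

```text
True t 9.6 normal -4.8 along+y 4.6 z 5.1
  in pen mm 1.5 -33.7 0.2663885267182492
```

View pics/w4.png

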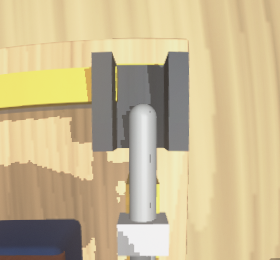

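It stopped hard at the same place again, with the tip mid-keeper (20 mm in), so the bolt is home. I'll release it.

Run:
```python
from fit import *
s=robot.sense();robot.move_gripper(0.8)
p=robot.sense()["ee_pos"];print(robot.movel([p[0],p[1],.32],velocity=.12,guard=25))
robot.sleep(.5)
w=eyes.grab_frame("wrist");cv2.imwrite("pics/w5.png",w["color"]);print(robot.sense()["t"],robot.sense()["force"])
```

```text
False
11.7667 [-0.68337792  0.2005529  -0.52628655]
```

View pics/w5.png

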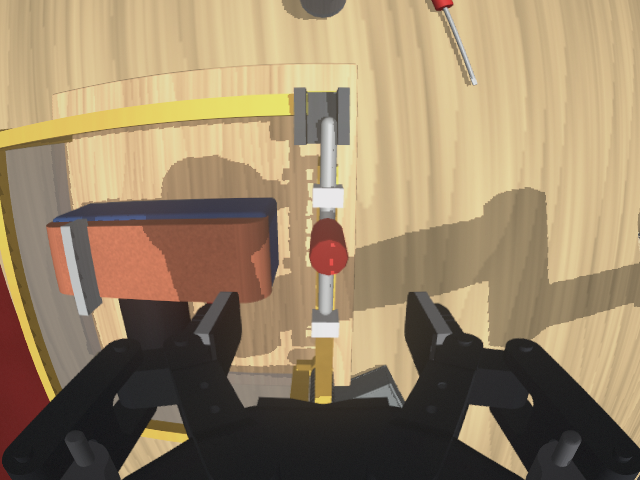

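The gate is held by the bolt, which leans on the front lip with its tip inside the keeper (329,120). The gripper is clear, so I'll hand in.

```bash
python3 -c "
from station import robot
print(robot.finish_job())"
```

```text
the job is handed in; nothing more can be done
None
```

The gate is shut and its bolt is home in the keeper, holding the gate closed on its own. The robot let go, is touching nothing and never went near the spray can, screwdriver or tray; the job was handed in after about 12 s of robot time.

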